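# Stack the lens tray on the dryer and start it

## Robot

A 6-joint arm with a two-finger parallel gripper is mounted at the origin on the work surface. World frame = base frame: x ahead of the robot, y to its left, z up, the work surface at z = 0. Lengths are in m, angles in rad, forces in N, time in s.
With the tool pointing down it reaches from about 0.35 to 0.775 m from the base axis. Payload 7.3 kg.
Tool frame: the origin (TCP) lies at the very end of the fingers, on their centre line; the grasp point (between the pads) lies 19 mm behind it (robot.hold_point_z is the distance from the TCP to the grasp point, in m); z points along the fingers, y is the direction in which the jaws open and shut (so a half turn about z gives the same grasp; the last joint's range is limited). The gripper opens to 92 mm and grips with 3 to 60 N. Pads are 19 mm wide; open, the fingers measure 130 mm over their backs; the gripper's body (75 mm by 190 mm) begins 47 mm behind the grasp point.
Start: joints at [-1.33, 0.342, 1.524, -0, 1.275, -0.146], TCP at [0.198, -0.486, 0.227] pointing down, gripper open.
Joint ranges: [-2.53, 2.53], [-0.77, 2.02], [0.04, 2.7], [-1, 4.14], [0.28, 2.66], [-3.11, 3.11]. Speed limits (rad/s): [2.57, 2.57, 3.14, 3.14, 3.14, 3.14].

## Interface

Orientations are given as [roll, pitch, yaw] about the fixed x, y, z axes, in that order (R = Rz(yaw) Ry(pitch) Rx(roll)).
In Python, from cell import monitor, viewer, robot gives the robot as it stands.
- The arm moves only by the tool move_arm, never from a script. Its argument "deltas" is a list of rows, each an object of numbers: "x", "y", "z": the shift along the tool's x, y, z in m; "wx", "wy", "wz": the turn, a rotation vector about the tool's x, y, z in degrees; "hand": the opening, from 0 (shut) to 1 (fully open). In form: [{"x": .., "y": .., "z": .., "wx": .., "wy": .., "wz": .., "hand": ..}, ...]. A call has 1 to 8 rows; each row is the pose to reach, as a shift and turn from the pose commanded when the call began, along the tool's axes at that moment; what a row does not reach only later rows make up. A row lasts 1/8 s, in which the tool goes at most 62.5 mm and 10.7 degrees, less where a joint would pass 70% of its speed; a pose out of reach is approached as far as the arm can. A call with a gripper value outside its range is refused whole. The fingers move at their own pace and stop on an object; "grip_force" is the grip in N (left out, the last holds). Time passes only in rows, so rows that repeat a pose let the fingers close. It gives the time, the measured TCP pose, the force and the opening at its end, in the units of the state.
- monitor.observe(): the state, without advancing time (a new reading comes with each control period).
- viewer.read_camera(name): name is "scene" or "top" or "wrist"; returns the picture (384x512x3 uint8, red, green, blue); there is no depth.
- viewer.camera_params(name): a dict with "camera_matrix" (3x3 intrinsics, pixels), "R" (3x3) and "t" (3): a world point X has camera coordinates R X + t. Camera axes: x right, y down, z forward; pixel columns grow to the right and rows downward; lengths in m; the calibration is good to about 2 mm. A picture is of the moment at which its call begins: read the wrist's pose just before it. camera_params takes no time and is no camera call; for the wrist camera it gives the pose at the moment of the call.
- robot.hand_in(): hands the job in, once; it reports no verdict.
The state is a dict: "time": time; "qpos": joint angles; "qvel": joint speeds; "joint_efforts": joint torques, N m; "tool_pos": TCP position; "tool_rot": TCP orientation; "contact_force": force on the tool from outside, world axes, zero at the start; "torque": the same for the moment, N m; "opening": finger opening in m.
Only numpy, scipy, OpenCV 4.12 (cv2) and the standard library are available. Lean on these libraries where they do the work, as an engineer would, in place of code of your own. Each camera call takes 0.05 s, during which the arm holds its last target. There are 200 camera calls.

## Task

Slide the lens tray that stands on the drying station's ledge across onto the tray in the dock, keeping it low and level rather than lifting it, until all its feet drop into the corner sockets and the two trays sit flush. Then press the large round start key on the console just until it clicks, not hard down, and let it come back up. Leave the other things where they are.

Things in the scene. Friction and masses are not known exactly. Their poses are not given: they have to be found in the camera images.
- upper_tray (a point): Loose white tray to be stacked, 140 (x) x 100 (y) x 36 mm high, about 0.25 to 0.5 kg, standing on the ledge up to 20 mm off the dock's centre line and turned up to 0.2 rad. Point at its centre, 21 mm above the bottom of its feet, 15 mm below its rim; z up, y roughly the sliding direction. When flush it is 30 mm straight above the lower tray's point; with feet still on the rim, about 36 mm.
- upper_cavity (a point): Centre of the floor of the upper tray's empty open cavity, 88 x 88 mm and 26 mm deep, 11 mm below the tray's centre. Fingertips can hook the cavity's walls from inside or push the outer walls. Walls are 6 mm thick at the y ends; along the x sides run 26 mm wide flanges.
- upper_runner (a point): Bottom of one of the upper tray's four rounded feet, which stand 6 mm below its flat underside. In the tray's axes: two long runners 34 (y) x 12 mm at x = -57 and +57, y = +28 (this is the one at +x), and two balls 12 mm across at x = -57 and +57, y = -38 mm.
- lower_tray (a point): The same kind of tray, standing loose in the dock with about 2 mm play, a small lens case lying in it. Point at its centre, 21 mm above the bottom of its feet; axes parallel to the dock's. On its rim four sockets 10 mm deep: 15 x 38 (y) mm at x = -57 and +57, y = +28, and 15 x 15 mm at y = -38. The long runners bridge the small sockets as they slide over them.
- dock (a point): Dock of the fixed grey drying station, 200 (x) x 280 (y) mm: point on the dock's floor, 30 mm above the table, at the centre of the lower tray's place. Axes of the station: z up, y from the ledge towards the dock, the sliding direction. Stops 12 mm high surround the lower tray.
- ledge (a point): Centre of the station's flat ledge, 200 (x) x 156 (y) mm, 67 mm above the table, on which the upper tray starts; 130 mm from the dock point in -y. It is 1 mm higher than the lower tray's rim, with a gap of about 2 mm between, so that a tray slides straight across.
- key_top (a point): Centre of the top of the start key, white, round, 22 mm across (the largest key), 8 mm proud of the flat top (32 mm above the table) of the fixed white console, 100 x 110 mm. Pressed straight down. The other keys, two small square ones 3 mm proud, are 58 mm away with a display between them.
- start_key (a joint): Travel of the start key in m: 0 up, 0.006 the hard stop. The force rises to about 4.5 N at 1.4 mm, drops to about 2 N at 3.1 mm (the click), then stiffens: about 5 N at 4.4 mm, 8 N at 5 mm, 9 N at 5.4 mm. It has clicked beyond 2.6 mm and springs back when let go; beyond 5.4 mm it is pressed too hard.
- lens_box_c (a point): Cardboard box 90 x 100 x 45 mm beside the station, on the other side from the console; point at its centre. To be left alone.
- saline: White bottle 48 mm across, 130 mm high, behind the station; origin at the centre of its foot. To be left alone.
- drops: Small white bottle 32 mm across, 70 mm high, behind the station; origin at the centre of its foot. To be left alone.
- penlight: Slim metal penlight 130 mm long lying behind the station; origin under its middle. To be left alone.
- occluder: Flat black eye occluder, a 56 mm disc on a 100 mm handle, lying behind the station; origin under the handle. To be left alone.
- cup: Open steel cup 72 mm across, 90 mm high, behind the station; origin at the centre of its foot. To be left alone.
Mind the look-alikes: they are no part of the job. Leave any pink or turquoise look-alike of the part that bears upper_tray alone.

How it is judged:
By the outcome, as a careful person would: the job done as asked, in the order asked, and still so for the second after the job is handed in, with the robot touching nothing.
It also fails if it takes over 67 s, if anything falls off the work surface, if the arm or the gripper's body presses on something with over 40 N, if the wrist force passes 120 N, or if a joint passes its speed limit or range.

## Working session

There is one attempt and no reset: what is moved stays moved. The work goes in short steps, Python scripts to look and compute and a tool call to move; the robot and the scene stay as the last step left them, time stands still between calls to the robot, and variables do not carry over. Pictures are saved under pics/ and viewed, about 8 in all and at most 12, crops included, and the job is handed in when it is done.

Besides the shell and the picture viewer there is one more tool, called in YAML: its name, and indented under it one key for each argument. move_arm: Moves the arm, as the interface text tells. Its arguments: {"type":"object","properties":{"deltas":{"type":"array","items":{"type":"object","properties":{"x":{"type":"number"},"y":{"type":"number"},"z":{"type":"number"},"wx":{"type":"number"},"wy":{"type":"number"},"wz":{"type":"number"},"hand":{"type":"number"}}}},"grip_force":{"type":"number"}},"required":["deltas"]}

```bash
ls; mkdir -p pics
cat > h.py <<'E'
import numpy as np, cv2
from cell import monitor, viewer, robot
def shot(cam,name):
    P=viewer.camera_params(cam); im=viewer.read_camera(cam)
    cv2.imwrite(f'pics/{name}.png',cv2.cvtColor(im,cv2.COLOR_RGB2BGR)); np.savez(f'pics/{name}.npz',K=P['camera_matrix'],R=P['R'],t=P['t'])
    return im
def load(name):
    return np.load(f'pics/{name}.npz')
def ray(name,uv,z):
    P=load(name); uv=np.atleast_2d(uv).astype(float)
    d=np.linalg.solve(P['K'],np.c_[uv,np.ones(len(uv))].T); R=P['R']; d=(R.T@d).T; c=-R.T@P['t']
    return c+d*((z-c[2])/d[:,2])[:,None]
def proj(name,X):
    P=load(name); q=(P['K']@(P['R']@np.atleast_2d(X).T+P['t'].reshape(3,1))); return (q[:2]/q[2]).T
def st():
    s=monitor.observe()
    for k in ['time','qpos','tool_pos','tool_rot','contact_force','opening']: print(k,np.round(s[k],4))
    return s
E
python3 - <<'E'
from h import *
a=shot('scene','s0');b=shot('top','t0')
print(a.shape); st()
cv2.imwrite('pics/t0b.png',cv2.resize(cv2.imread('pics/t0.png'),(800,600)))
cv2.imwrite('pics/s0b.png',cv2.resize(cv2.imread('pics/s0.png'),(800,600)))
for n in('s0','t0'):
  P=load(n);print(-P['R'].T@P['t'])
E
```

```text
pics
(384, 512, 3)
time 0.1
qpos [-1.33    0.3427  1.5249 -0.      1.2754 -0.146 ]
tool_pos [ 0.198  -0.4859  0.2261]
tool_rot [-3.1403e+00 -2.0000e-04  3.8680e-01]
contact_force [ 0.7486 -0.7074  0.026 ]
opening 0.0915
[1.04605205 0.1752605  0.80615895]
[0.38180621 0.01980054 1.06108393]
```

View pics/t0b.png

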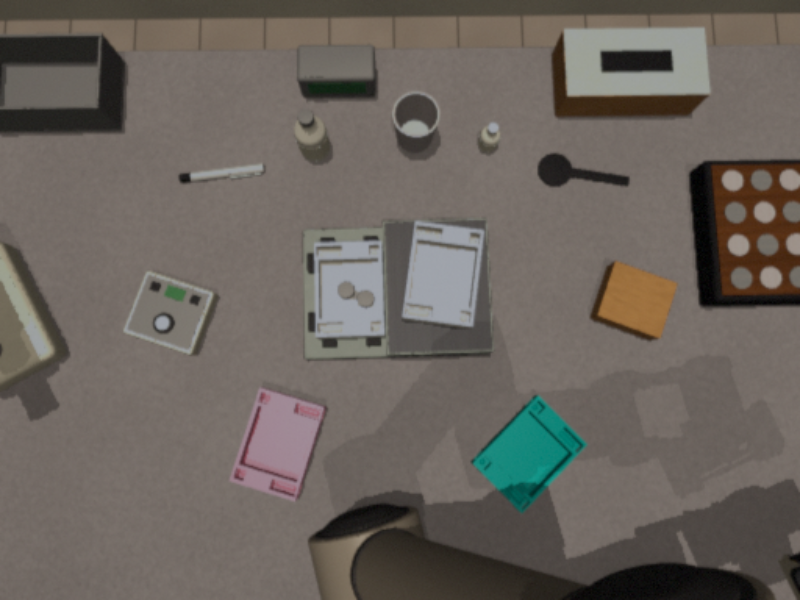

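View pics/s0b.png

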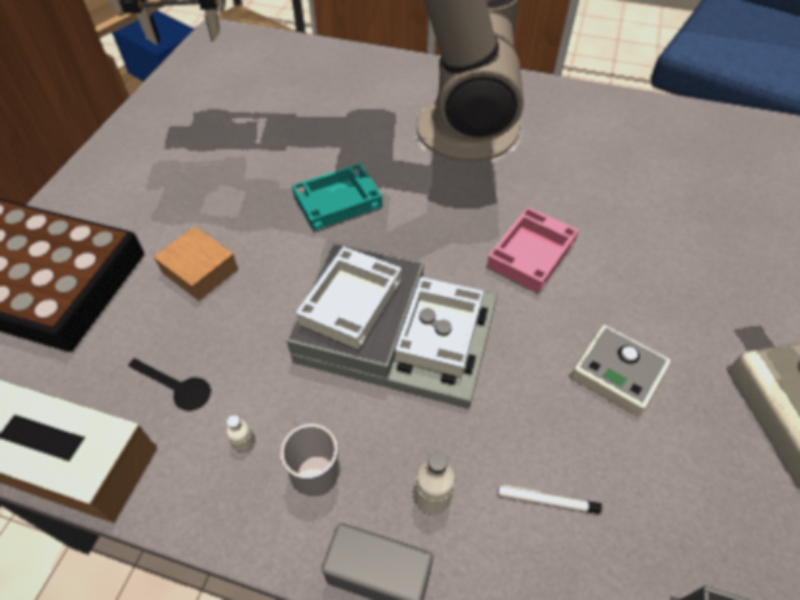

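Top view (800x600): upper tray at (444,275), lower tray at (350,288), key at (163,323). The ledge is on the right, so the slide runs towards world +y. Next, measurements.

```bash
cat > m.py <<'E'
from h import *
im=cv2.imread('pics/t0.png'); hsv=cv2.cvtColor(im,cv2.COLOR_BGR2HSV)
s=512/800
def blob(mask,roi,big=True):
    m=np.zeros_like(mask); x0,y0,x1,y1=[int(v*s) for v in roi]; m[y0:y1,x0:x1]=mask[y0:y1,x0:x1]
    c,_=cv2.findContours(m,cv2.RETR_EXTERNAL,cv2.CHAIN_APPROX_NONE); return max(c,key=cv2.contourArea)
def rect(c,z,n):
    q=cv2.boxPoints(cv2.minAreaRect(cv2.convexHull(c))); W=ray('t0',q,z)[:,:2]
    e=W[1]-W[0],W[2]-W[1]; print(n,'centre',W.mean(0).round(4),'edges',[(round(float(np.linalg.norm(v)),4),round(float(np.degrees(np.arctan2(v[1],v[0]))),2)) for v in e]); print(q.round(1).tolist()); return q
print(im[int(300*s),int(430*s)],hsv[int(270*s),int(444*s)],hsv[int(290*s),int(330*s)],hsv[int(335*s),int(395*s)],hsv[int(340*s),int(310*s)],hsv[int(323*s),int(163*s)])
white=cv2.inRange(hsv,(90,0,150),(140,60,255))
cv2.imwrite('pics/w.png',white)
rect(blob(white,(398,215,490,330)),.103,'upper')
rect(blob(white,(305,236,386,343)),.066,'lower')
E
python3 m.py
python3 - <<'E'
import cv2
im=cv2.imread('pics/t0.png'); w=cv2.cvtColor(cv2.imread('pics/w.png',0),cv2.COLOR_GRAY2BGR)
c=lambda a:cv2.resize(a[130:235,185:325],None,fx=2.8,fy=5.0*0.56,interpolation=cv2.INTER_CUBIC)
import numpy as np
k=im[165:235,75:145]
cv2.imwrite('pics/c.png',np.hstack([c(im),c(w)]))
E
```

```text
[171 163 159] [110  18 171] [110  18 171] [15 23 90] [ 32  25 133] [110  18 171]
upper centre [ 0.5513 -0.0547] edges [(0.1383, -8.53), (0.1002, -98.59)]
[[257.29998779296875, 202.3000030517578], [265.3999938964844, 141.5], [309.79998779296875, 147.39999389648438], [301.70001220703125, 208.1999969482422]]
lower centre [0.5377 0.0824] edges [(0.0999, -88.98), (0.1392, -178.97)]
[[200.1999969482422, 155.10000610351562], [243.39999389648438, 153.6999969482422], [245.3000030517578, 213.6999969482422], [202.0, 215.0]]
```

View pics/c.png

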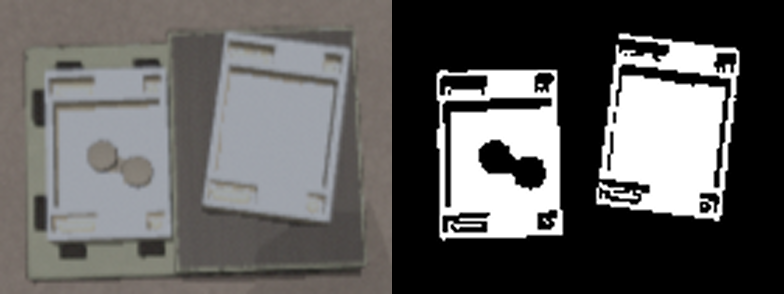

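Both outlines come out at the true size (138x100 and 100x139 mm). The upper tray is at -8.5° and the lower one at +1.0°. Next I work out the key position and the first move, above the tray's rear (-y) wall.

```bash
cat >> h.py <<'E'
from scipy.spatial.transform import Rotation as Ro
def delta(p,yaw_deg,s=None):
    s=s or monitor.observe(); R=Ro.from_euler('xyz',s['tool_rot']).as_matrix()
    T=Ro.from_euler('xyz',[180,0,yaw_deg],degrees=True).as_matrix()
    print('delta xyz',(R.T@(np.array(p)-s['tool_pos'])).round(4),'rot',np.degrees(Ro.from_matrix(R.T@T).as_rotvec()).round(2))
E
cat >> m.py <<'E'
# key: bright round in dark ring
roi=im[int(300*s):int(345*s),int(145*s):int(182*s)]
h=hsv[int(300*s):int(345*s),int(145*s):int(182*s)]
m=cv2.inRange(h,(90,0,140),(140,60,255)); n,l,stt,cc=cv2.connectedComponentsWithStats(m); i=1+np.argmax(stt[1:,4]); k=cc[i]+[int(145*s),int(300*s)]
print('key',stt[i],k,ray('t0',k,.040))
delta([.544,-.101,.23],-8.5)
E
python3 m.py
```

```text
[171 163 159] [110  18 171] [110  18 171] [15 23 90] [ 32  25 133] [110  18 171]
upper centre [ 0.5513 -0.0547] edges [(0.1383, -8.53), (0.1002, -98.59)]
[[257.29998779296875, 202.3000030517578], [265.3999938964844, 141.5], [309.79998779296875, 147.39999389648438], [301.70001220703125, 208.1999969482422]]
lower centre [0.5377 0.0824] edges [(0.0999, -88.98), (0.1392, -178.97)]
[[200.1999969482422, 155.10000610351562], [243.39999389648438, 153.6999969482422], [245.3000030517578, 213.6999969482422], [202.0, 215.0]]
key [ 8 11  8  8 55] [103.54545455 206.34545455] [[0.49354227 0.36099695 0.04      ]]
delta xyz [ 0.4656 -0.2259 -0.0035] rot [-8.000e-02  1.000e-02  3.066e+01]
```

move_arm:
  deltas:
    - {"x": 0.058, "y": -0.028, "wz": 5, "hand": 0.3}
    - {"x": 0.116, "y": -0.056, "wz": 10, "hand": 0.3}
    - {"x": 0.175, "y": -0.085, "wz": 15, "hand": 0.3}
    - {"x": 0.233, "y": -0.113, "wz": 20, "hand": 0.3}
    - {"x": 0.291, "y": -0.141, "wz": 25, "hand": 0.3}
    - {"x": 0.349, "y": -0.169, "wz": 30.7, "hand": 0.3}
    - {"x": 0.407, "y": -0.197, "wz": 30.7, "hand": 0.3}
    - {"x": 0.466, "y": -0.226, "wz": 30.7, "hand": 0.3}

```text
schema error: expected keys x, y, z, wx, wy, wz, hand
```

move_arm:
  deltas:
    - {}
    - {}

```text
schema error: expected keys x, y, z, wx, wy, wz, hand
```

Run:
```python
from h import *
st(); shot('wrist','w1')
cv2.imwrite('pics/w1b.png',cv2.resize(cv2.imread('pics/w1.png'),(800,600)))
print(proj('w1',[[.544,-.101,.103],[.5513,-.0547,.103],[.5377,.0824,.066]])*800/512)
```

```text
time 0.1
qpos [-1.33    0.3427  1.5249 -0.      1.2754 -0.146 ]
tool_pos [ 0.198  -0.4859  0.2261]
tool_rot [-3.1403e+00 -2.0000e-04  3.8680e-01]
contact_force [ 0.7486 -0.7074  0.026 ]
opening 0.0915
[[ -227.96190061  -961.01444281]
 [ -373.44835651 -1085.4627403 ]
 [ -598.72692893 -1014.28971709]]
```

View pics/w1b.png

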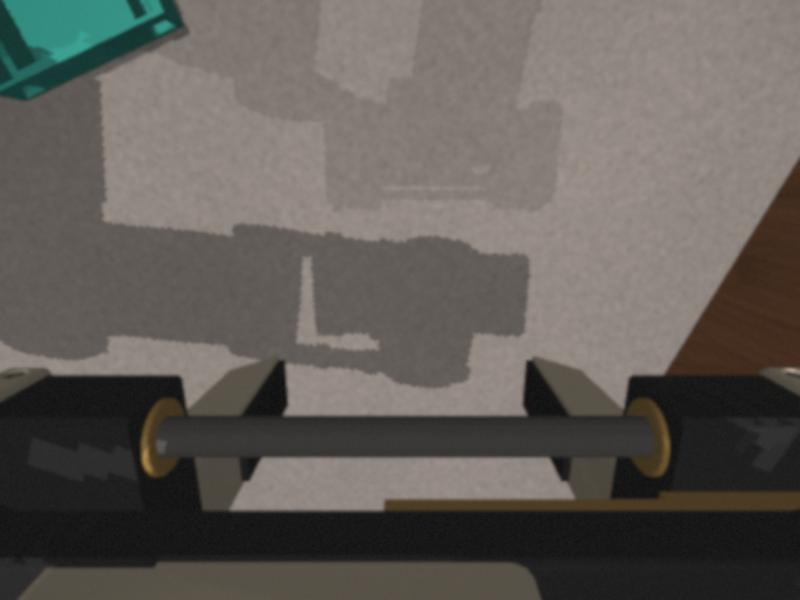

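The moves were refused because every row must name all seven keys. The wrist picture shows only table, with the gripper in the lower part. I'll send the move again.

move_arm:
  deltas:
    - {"x": 0.058, "y": -0.028, "z": 0, "wx": 0, "wy": 0, "wz": 5, "hand": 0.3}
    - {"x": 0.116, "y": -0.056, "z": 0, "wx": 0, "wy": 0, "wz": 10, "hand": 0.3}
    - {"x": 0.175, "y": -0.085, "z": 0, "wx": 0, "wy": 0, "wz": 15, "hand": 0.3}
    - {"x": 0.233, "y": -0.113, "z": 0, "wx": 0, "wy": 0, "wz": 20, "hand": 0.3}
    - {"x": 0.291, "y": -0.141, "z": 0, "wx": 0, "wy": 0, "wz": 25, "hand": 0.3}
    - {"x": 0.349, "y": -0.169, "z": 0, "wx": 0, "wy": 0, "wz": 30.7, "hand": 0.3}
    - {"x": 0.407, "y": -0.197, "z": 0, "wx": 0, "wy": 0, "wz": 30.7, "hand": 0.3}
    - {"x": 0.466, "y": -0.226, "z": 0, "wx": 0, "wy": 0, "wz": 30.7, "hand": 0.3}

```text
time: 1.15
tool_pos: [0.5335, -0.1127, 0.2266]
tool_rot: [3.141, 0.0, -0.149]
contact_force: [0.5, -1.0, -0.6]
opening: 0.0276
```

move_arm:
  deltas:
    - {"x": 0, "y": 0, "z": 0, "wx": 0, "wy": 0, "wz": 0, "hand": 0.3}
    - {"x": 0, "y": 0, "z": 0, "wx": 0, "wy": 0, "wz": 0, "hand": 0.3}

```text
time: 1.4
tool_pos: [0.532, -0.1145, 0.2263]
tool_rot: [3.141, 0.001, -0.148]
contact_force: [-0.1, -0.1, -0.8]
opening: 0.0273
```

Run:
```python
from h import *
st(); delta([.544,-.101,.23],-8.5); shot('wrist','w1')
print(proj('w1',[[.544,-.101,.103],[.5513,-.0547,.103],[.5377,.0824,.066]])*800/512)
cv2.imwrite('pics/w1b.png',cv2.resize(cv2.imread('pics/w1.png'),(800,600)))
```

```text
time 1.4
qpos [-3.5250e-01  3.7830e-01  1.4707e+00 -6.0000e-04  1.2937e+00  1.3667e+00]
tool_pos [ 0.532  -0.1145  0.2263]
tool_rot [ 3.1412e+00  1.2000e-03 -1.4820e-01]
contact_force [-0.052  -0.116  -0.8005]
opening 0.0273
delta xyz [ 0.0098 -0.0151 -0.0038] rot [0.02 0.07 0.01]
[[380.54162645 282.26565183]
 [307.97883825 281.69744789]
 [142.1033533  314.26999881]]
```

View pics/w1b.png

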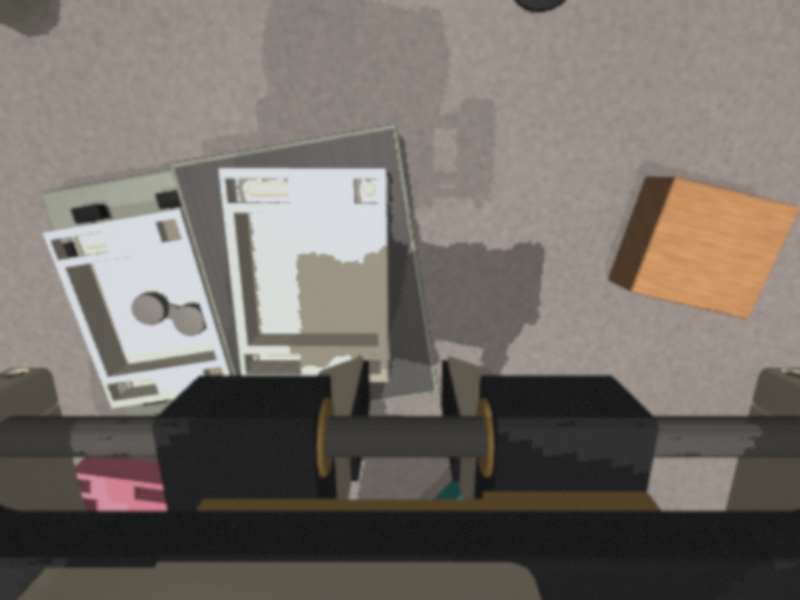

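The wrist view is sharp. Upper tray far corners are about (219,169) and (387,168). Lower tray far corners are about (44,233) and (181,209). I'll cast them as a cross-check on the top view.

Run:
```python
from h import *
f=512/800
def an(q,z):
    W=ray('w1',np.array(q)*f,z)[:,:2]; e=W[0]-W[1]; L=np.linalg.norm(e); y=e/L; x=np.array([y[1],-y[0]])
    print('len',L.round(4),'ang',np.degrees(np.arctan2(x[1],x[0])).round(2),'centre',(W.mean(0)-.07*x).round(4))
an([(219,169),(387,168)],.103); an([(44,233),(181,209)],.066)
# ledge right edge, z=.067
W=ray('w1',np.array([(397,126),(436,392)])*f,.067);e=W[0]-W[1];print('ledge edge',W.round(4).tolist(),np.linalg.norm(e),np.degrees(np.arctan2(e[1],e[0])))
```

```text
len 0.1011 ang -8.17 centre [ 0.5509 -0.0564]
len 0.1008 ang 1.01 centre [0.537  0.0806]
ledge edge [[0.6388, -0.1258, 0.067], [0.4421, -0.1264, 0.067]] 0.1967024528882102 0.1763145001817502
```

The two views agree to about 2 mm, and on the upper-to-lower offset to 0.3 mm. Descending around the rear wall.

move_arm:
  deltas:
    - {"x": 0.01, "y": -0.0135, "z": 0, "wx": 0, "wy": 0, "wz": 0, "hand": 0.28}
    - {"x": 0.01, "y": -0.0135, "z": 0.04, "wx": 0, "wy": 0, "wz": 0, "hand": 0.28}
    - {"x": 0.01, "y": -0.0135, "z": 0.08, "wx": 0, "wy": 0, "wz": 0, "hand": 0.28}
    - {"x": 0.01, "y": -0.0135, "z": 0.11, "wx": 0, "wy": 0, "wz": 0, "hand": 0.28}
    - {"x": 0.01, "y": -0.0135, "z": 0.11, "wx": 0, "wy": 0, "wz": 0, "hand": 0.28}

```text
time: 2.08
tool_pos: [0.5431, -0.1026, 0.1148]
tool_rot: [-3.141, 0.005, -0.15]
contact_force: [0.3, -0.1, 0.0]
opening: 0.0256
```

Run:
```python
from h import *
st(); delta([.544,-.1025,.084],-8.4); shot('wrist','w2')
cv2.imwrite('pics/w2b.png',cv2.resize(cv2.imread('pics/w2.png'),(800,600)))
```

```text
time 2.075
qpos [-3.2540e-01  5.0610e-01  1.5969e+00  1.0000e-04  1.0433e+00  1.3958e+00]
tool_pos [ 0.5431 -0.1026  0.1148]
tool_rot [-3.1407  0.0047 -0.1504]
contact_force [ 0.2586 -0.0951  0.0245]
opening 0.0256
delta xyz [ 0.001  -0.0002  0.0308] rot [-0.05  0.27 -0.22]
```

View pics/w2b.png

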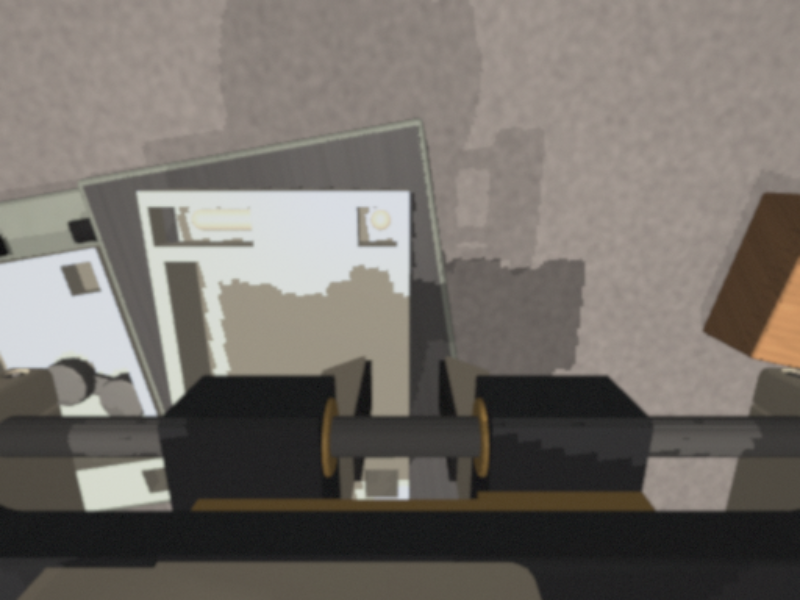

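The wall's outer face is at column 410, between the fingertips (about 370 and 440) and parallel to them. Descending and closing gently.

move_arm:
  deltas:
    - {"x": 0.001, "y": 0, "z": 0.015, "wx": 0, "wy": 0.2, "wz": 0, "hand": 0.28}
    - {"x": 0.001, "y": 0, "z": 0.03, "wx": 0, "wy": 0.2, "wz": 0, "hand": 0.28}
    - {"x": 0.001, "y": 0, "z": 0.03, "wx": 0, "wy": 0.2, "wz": 0, "hand": 0.28}
    - {"x": 0.001, "y": 0, "z": 0.03, "wx": 0, "wy": 0.2, "wz": 0, "hand": 0.15}
    - {"x": 0.001, "y": 0, "z": 0.03, "wx": 0, "wy": 0.2, "wz": 0, "hand": 0.1}
    - {"x": 0.001, "y": 0, "z": 0.03, "wx": 0, "wy": 0.2, "wz": 0, "hand": 0.0}
    - {"x": 0.001, "y": 0, "z": 0.03, "wx": 0, "wy": 0.2, "wz": 0, "hand": 0.0}
    - {"x": 0.001, "y": 0, "z": 0.03, "wx": 0, "wy": 0.2, "wz": 0, "hand": 0.0}
  grip_force: 15

```text
time: 3.12
tool_pos: [0.5457, -0.1028, 0.0871]
tool_rot: [3.141, -0.004, -0.149]
contact_force: [0.2, 0.9, 3.8]
opening: 0.006
```

```bash
python3 - <<'E'
from h import *
st(); shot('top','t1'); import subprocess
E
sed -e "s/t0/t1/g" m.py > m1.py; python3 m1.py | grep -A0 centre
```

```text
time 3.125
qpos [-3.2470e-01  5.4080e-01  1.6263e+00  7.0000e-04  9.7010e-01  1.3947e+00]
tool_pos [ 0.5457 -0.1028  0.0871]
tool_rot [ 3.1414 -0.0044 -0.149 ]
contact_force [0.1537 0.9138 3.7931]
opening 0.006
upper centre [ 0.5136 -0.0146] edges [(0.0528, -9.07), (0.0291, -99.09)]
--
lower centre [0.5378 0.0826] edges [(0.1011, -89.08), (0.1401, -179.07)]
```

Gripped: opening 6.0 mm is exactly the wall thickness. Next, ease 0.5 mm up, then slide and straighten by 9.5° in two stages, stopping about 20 mm short.

move_arm:
  deltas:
    - {"x": 0, "y": 0, "z": -0.0005, "wx": 0, "wy": 0, "wz": 0, "hand": 0}
    - {"x": -0.0016, "y": -0.008, "z": -0.0005, "wx": 0, "wy": 0, "wz": -1.5, "hand": 0}
    - {"x": -0.0032, "y": -0.016, "z": -0.0005, "wx": 0, "wy": 0, "wz": -3, "hand": 0}
    - {"x": -0.0049, "y": -0.024, "z": -0.0005, "wx": 0, "wy": 0, "wz": -4.5, "hand": 0}
    - {"x": -0.0065, "y": -0.032, "z": -0.0005, "wx": 0, "wy": 0, "wz": -6.5, "hand": 0}
    - {"x": -0.0082, "y": -0.04, "z": -0.0005, "wx": 0, "wy": 0, "wz": -8, "hand": 0}
    - {"x": -0.0098, "y": -0.048, "z": -0.0005, "wx": 0, "wy": 0, "wz": -9.5, "hand": 0}
    - {"x": -0.0115, "y": -0.0564, "z": -0.0005, "wx": 0, "wy": 0, "wz": -9.5, "hand": 0}

```text
time: 4.18
tool_pos: [0.5423, -0.0448, 0.0872]
tool_rot: [3.141, -0.003, 0.017]
contact_force: [-0.1, -3.9, 3.5]
opening: 0.0059
```

Run:
```python
from h import *
st(); delta([.5393,.0136,.086],1.0); shot('wrist','w3')
cv2.imwrite('pics/w3b.png',cv2.resize(cv2.imread('pics/w3.png'),(800,600)))
```

```text
time 4.175
qpos [-2.2340e-01  5.2420e-01  1.6575e+00 -1.0000e-04  9.5640e-01  1.3302e+00]
tool_pos [ 0.5423 -0.0448  0.0872]
tool_rot [ 3.1407 -0.0034  0.0173]
contact_force [-0.0727 -3.9194  3.5252]
opening 0.0059
delta xyz [-0.002  -0.0585  0.0012] rot [ 0.05 -0.19 -0.01]
```

View pics/w3b.png

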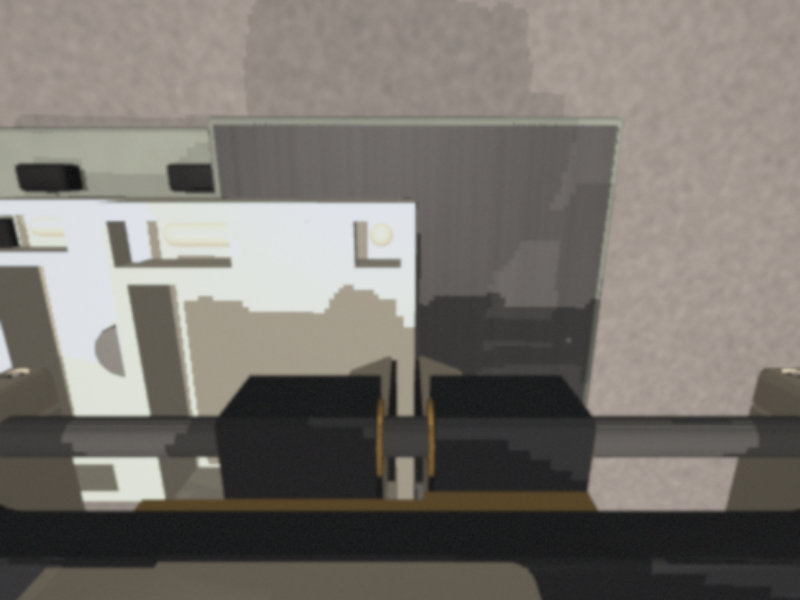

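Tray is straight and clean. Upper rim's far edge is at row ~201 (columns 110-413), the lower tray's at row ~199 (columns 0-95). I'll fit both edges for lateral and yaw error.

```bash
cat > edge.py <<'E'
from h import *
import sys
def fit(n,c0,c1,r0,r1,z):
    g=cv2.GaussianBlur(cv2.imread(f'pics/{n}.png',0),(3,3),0).astype(float); pts=[]
    for c in range(int(c0*.64),int(c1*.64),2):
        d=np.diff(g[int(r0*.64):int(r1*.64),c]); i=d.argmax()
        if 0<i<len(d)-1:
            a,b,e=d[i-1:i+2]; i=i+.5*(a-e)/(a-2*b+e+1e-9)
        pts.append((c,int(r0*.64)+i+.5))
    W=ray(n,pts,z)[:,:2]; p=np.polyfit(W[:,1],W[:,0],1); r=W[:,0]-np.polyval(p,W[:,1])
    W=W[abs(r)<2*r.std()+1e-4]; p=np.polyfit(W[:,1],W[:,0],1)
    print(n,'x at mid',np.polyval(p,W[:,1].mean()).round(4),'y mid',W[:,1].mean().round(4),'angle',np.degrees(-np.arctan(p[0])).round(2),'std',(W[:,0]-np.polyval(p,W[:,1])).std().round(5)); return p
if __name__=='__main__':
    u=fit('w3',130,405,185,215,.103); l=fit('w3',4,85,185,215,.066)
    fit('w3',240,600,108,124,.067)
    # predicted: upper edge moved along station y to lower centre
    for y in (.05,.08): print(y,np.polyval(l,y))
E
python3 edge.py
```

```text
w3 x at mid 0.61 y mid -0.001 angle 0.89 std 5e-05
w3 x at mid 0.6078 y mid 0.0972 angle 4.91 std 0.001
w3 x at mid 0.639 y mid -0.0489 angle 0.92 std 7e-05
0.05 0.611833087776949
0.08 0.6092582070675958
```

Run:
```python
from h import *
im=cv2.imread('pics/w3.png').astype(int)
for c in (4,14,24,34,44,54): print(c,[tuple(im[r,c]) for r in range(122,134)])
```

```text
4 [(np.int64(151), np.int64(165), np.int64(163)), (np.int64(151), np.int64(166), np.int64(163)), (np.int64(150), np.int64(164), np.int64(161)), (np.int64(142), np.int64(156), np.int64(154)), (np.int64(125), np.int64(136), np.int64(137)), (np.int64(149), np.int64(153), np.int64(153)), (np.int64(205), np.int64(201), np.int64(197)), (np.int64(226), np.int64(221), np.int64(217)), (np.int64(228), np.int64(224), np.int64(220)), (np.int64(228), np.int64(224), np.int64(220)), (np.int64(228), np.int64(224), np.int64(220)), (np.int64(228), np.int64(224), np.int64(220))]
14 [(np.int64(125), np.int64(138), np.int64(136)), (np.int64(144), np.int64(159), np.int64(158)), (np.int64(145), np.int64(160), np.int64(159)), (np.int64(132), np.int64(146), np.int64(147)), (np.int64(118), np.int64(130), np.int64(132)), (np.int64(147), np.int64(151), np.int64(150)), (np.int64(206), np.int64(200), np.int64(196)), (np.int64(226), np.int64(222), np.int64(218)), (np.int64(229), np.int64(225), np.int64(221)), (np.int64(229), np.int64(224), np.int64(220)), (np.int64(229), np.int64(225), np.int64(221)), (np.int64(22
[... 1594 characters left out ...]
4(231), np.int64(225), np.int64(222)), (np.int64(231), np.int64(225), np.int64(221)), (np.int64(230), np.int64(225), np.int64(221))]
54 [(np.int64(121), np.int64(132), np.int64(132)), (np.int64(134), np.int64(148), np.int64(147)), (np.int64(134), np.int64(146), np.int64(145)), (np.int64(113), np.int64(123), np.int64(125)), (np.int64(107), np.int64(116), np.int64(119)), (np.int64(149), np.int64(152), np.int64(152)), (np.int64(209), np.int64(203), np.int64(199)), (np.int64(228), np.int64(222), np.int64(219)), (np.int64(231), np.int64(226), np.int64(222)), (np.int64(231), np.int64(226), np.int64(222)), (np.int64(230), np.int64(226), np.int64(222)), (np.int64(230), np.int64(225), np.int64(222))]
```

Run:
```python
from edge import *
l=fit('w3',4,85,197,207,.066)
print(np.polyval(l,.0815))
```

```text
w3 x at mid 0.6073 y mid 0.0978 angle 1.26 std 2e-05
0.6076917087482977
```

move_arm:
  deltas:
    - {"x": -0.0002, "y": -0.008, "z": 0, "wx": 0, "wy": 0, "wz": 0, "hand": 0}
    - {"x": -0.0004, "y": -0.017, "z": 0, "wx": 0, "wy": 0, "wz": 0, "hand": 0}
    - {"x": -0.0006, "y": -0.026, "z": 0, "wx": 0, "wy": 0, "wz": 0, "hand": 0}
    - {"x": -0.0008, "y": -0.035, "z": 0, "wx": 0, "wy": 0, "wz": 0, "hand": 0}
    - {"x": -0.001, "y": -0.044, "z": 0, "wx": 0, "wy": 0, "wz": 0, "hand": 0}
    - {"x": -0.0012, "y": -0.052, "z": 0, "wx": 0, "wy": 0, "wz": 0, "hand": 0}
    - {"x": -0.0012, "y": -0.058, "z": 0, "wx": 0, "wy": 0, "wz": 0, "hand": 0}
    - {"x": -0.0012, "y": -0.058, "z": 0, "wx": 0, "wy": 0, "wz": 0, "hand": 0}

```text
time: 5.22
tool_pos: [0.5401, 0.0142, 0.0871]
tool_rot: [-3.14, -0.003, 0.017]
contact_force: [0.0, 3.4, 3.5]
opening: 0.0058
```

Run:
```python
from h import *
st(); delta([.5393,.0336,.086],1.0); shot('wrist','w4')
cv2.imwrite('pics/w4b.png',cv2.resize(cv2.imread('pics/w4.png'),(800,600)))
```

```text
time 5.225
qpos [-0.1167  0.5186  1.6687  0.0023  0.9512  1.436 ]
tool_pos [0.5401 0.0142 0.0871]
tool_rot [-3.1401 -0.0033  0.0168]
contact_force [0.0146 3.4433 3.4811]
opening 0.0058
delta xyz [-0.0004 -0.0194  0.0011] rot [-0.08 -0.19 -0.04]
```

View pics/w4b.png

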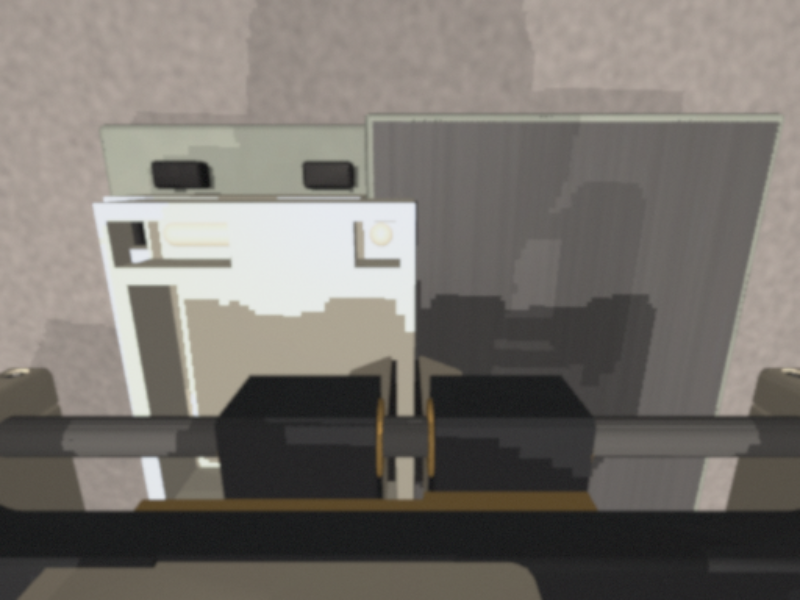

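Run:
```python
from edge import *
g=cv2.imread('pics/w4.png',0)
for c in (70,85,100,115,130,160,190,220): print(c,g[118:136,c])
for r in (126,127,128,134,140): print(r,g[r,54:76])
```

```text
70 [161 160 159 159 159 160 163 183 217 225 212 191 215 229 231 231 231 231]
85 [176 176 175 175 174 171 159 169 205 195 156 163 213 229 232 231 232 231]
100 [ 42  67 113 144 155 153 140 151 176 157 130 158 213 229 232 232 231 232]
115 [ 40  37  55  82 107 133 136 151 177 157 131 158 212 228 231 231 231 231]
130 [ 21  33  79 130 146 128 118 138 171 156 131 158 212 228 231 231 231 231]
160 [157 158 158 158 158 153 135 128 134 130 126 158 213 230 232 232 232 232]
190 [160 159 159 158 158 154 136 140 171 158 133 163 215 230 232 232 233 232]
220 [ 46  40  52  97 139 150 137 143 174 158 133 162 214 230 233 233 233 232]
126 [163 160 160 160 160 161 162 164 167 167 168 177 201 217 219 218 217 216
 217 217 216 216]
127 [163 161 161 161 160 159 160 162 163 165 166 178 210 225 228 227 225 224
 225 225 223 222]
128 [162 164 162 160 160 161 162 163 163 163 164 174 203 220 221 215 212 208
 206 203 199 194]
134 [164 165 167 167 172 187 216 228 231 231 232 231 231 231 232 231 231 231
 231 231 231 231]
140 [164 163 163 163 164 167 185 215 229 231 231 232 230 229 226 224 224 223
 223 223 224 223]
```

Run:
```python
from h import *
print(ray('w4',[(65.6,125.2),(150,125.3),(220,125.3)],.066).round(4)); print(ray('w4',[(58.8,129.4),(160,129.4),(263,129.4)],.103).round(4))
s=512/800; print(ray('w4',[(413*.64,129.4)],.103).round(4))
```

```text
[[0.607  0.1332 0.066 ]
 [0.6078 0.0815 0.066 ]
 [0.6085 0.0388 0.066 ]]
[[0.6069 0.1125 0.103 ]
 [0.6077 0.0631 0.103 ]
 [0.6085 0.0129 0.103 ]]
[[0.6085 0.0123 0.103 ]]
```

Remaining slide is 20.5 mm, lateral error about 0.4 mm, well inside the play. Finishing the slide.

move_arm:
  deltas:
    - {"x": 0.0001, "y": -0.004, "z": 0, "wx": 0, "wy": 0, "wz": 0, "hand": 0}
    - {"x": 0.0002, "y": -0.008, "z": 0, "wx": 0, "wy": 0, "wz": 0, "hand": 0}
    - {"x": 0.0003, "y": -0.012, "z": 0.0005, "wx": 0, "wy": 0, "wz": 0, "hand": 0}
    - {"x": 0.0004, "y": -0.016, "z": 0.001, "wx": 0, "wy": 0, "wz": 0, "hand": 0}
    - {"x": 0.0004, "y": -0.019, "z": 0.001, "wx": 0, "wy": 0, "wz": 0, "hand": 0}
    - {"x": 0.0004, "y": -0.0203, "z": 0.001, "wx": 0, "wy": 0, "wz": 0, "hand": 0}
    - {"x": 0.0004, "y": -0.0203, "z": 0.001, "wx": 0, "wy": 0, "wz": 0, "hand": 0}
    - {"x": 0.0004, "y": -0.0203, "z": 0.001, "wx": 0, "wy": 0, "wz": 0, "hand": 0}

```text
time: 6.28
tool_pos: [0.5401, 0.0329, 0.086]
tool_rot: [3.141, -0.003, 0.017]
contact_force: [0.4, -0.7, -2.3]
opening: 0.0058
```

move_arm:
  deltas:
    - {"x": 0, "y": 0, "z": 0.001, "wx": 0, "wy": 0, "wz": 0, "hand": 0}
    - {"x": 0, "y": 0, "z": 0.002, "wx": 0, "wy": 0, "wz": 0, "hand": 0}
    - {"x": 0, "y": 0, "z": 0.002, "wx": 0, "wy": 0, "wz": 0, "hand": 0}
  grip_force: 8

```text
time: 6.65
tool_pos: [0.5402, 0.033, 0.084]
tool_rot: [3.141, -0.003, 0.017]
contact_force: [-0.3, -0.3, -2.2]
opening: 0.0062
```

The wrist now carries the tray's weight (-2.3 N) and has come down about 2 mm below rim contact without resistance, so the feet are entering the sockets. Continuing down.

move_arm:
  deltas:
    - {"x": 0, "y": 0, "z": 0.001, "wx": 0, "wy": 0, "wz": 0, "hand": 0}
    - {"x": 0, "y": 0, "z": 0.002, "wx": 0, "wy": 0, "wz": 0, "hand": 0}
    - {"x": 0, "y": 0, "z": 0.003, "wx": 0, "wy": 0, "wz": 0, "hand": 0}
    - {"x": 0, "y": 0, "z": 0.0035, "wx": 0, "wy": 0, "wz": 0, "hand": 0}
    - {"x": 0, "y": 0, "z": 0.0035, "wx": 0, "wy": 0, "wz": 0, "hand": 0}

```text
time: 7.28
tool_pos: [0.5403, 0.033, 0.0807]
tool_rot: [3.141, -0.004, 0.017]
contact_force: [-0.1, 1.2, -0.7]
opening: 0.0056
```

Run:
```python
from h import *
st(); shot('wrist','w5')
cv2.imwrite('pics/w5b.png',cv2.resize(cv2.imread('pics/w5.png'),(800,600)))
```

```text
time 7.275
qpos [-8.0400e-02  5.2890e-01  1.6719e+00 -2.0000e-04  9.3710e-01  1.4738e+00]
tool_pos [0.5403 0.033  0.0807]
tool_rot [ 3.1411 -0.0037  0.0167]
contact_force [-0.1234  1.1997 -0.6556]
opening 0.0056
```

View pics/w5b.png

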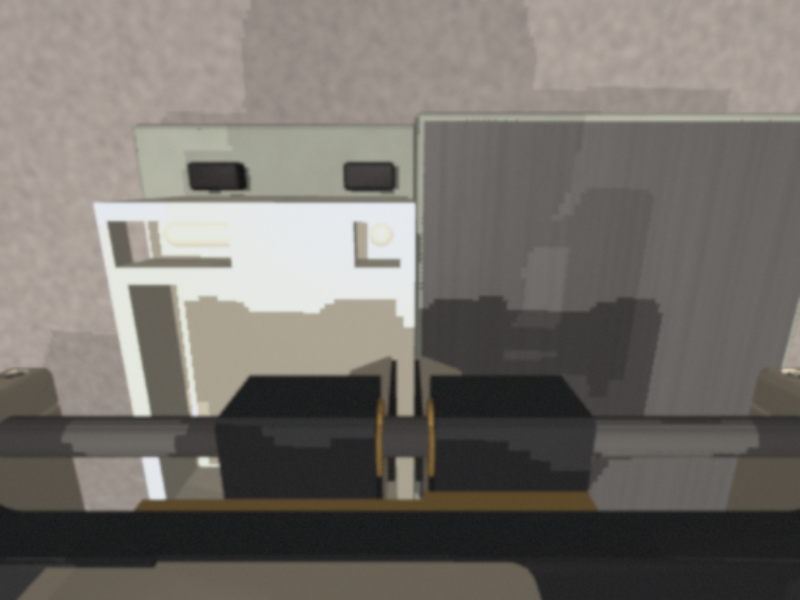

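Nested: the lower rim no longer shows past the upper tray. About 0.5 mm is left, so lower 1 mm more, then open slightly.

move_arm:
  deltas:
    - {"x": 0, "y": 0, "z": 0.0006, "wx": 0, "wy": 0, "wz": 0, "hand": 0}
    - {"x": 0, "y": 0, "z": 0.0012, "wx": 0, "wy": 0, "wz": 0, "hand": 0}
    - {"x": 0, "y": 0, "z": 0.0012, "wx": 0, "wy": 0, "wz": 0, "hand": 0}

```text
time: 7.7
tool_pos: [0.5404, 0.0329, 0.0801]
tool_rot: [3.141, -0.004, 0.017]
contact_force: [-0.9, 1.1, 5.2]
opening: 0.0058
```

move_arm:
  deltas:
    - {"x": 0, "y": 0, "z": 0.0005, "wx": 0, "wy": 0, "wz": 0, "hand": 0}
    - {"x": 0, "y": 0, "z": 0.0005, "wx": 0, "wy": 0, "wz": 0, "hand": 0}

```text
time: 7.95
tool_pos: [0.5405, 0.0328, 0.08]
tool_rot: [3.141, -0.005, 0.017]
contact_force: [-3.3, 0.5, 8.9]
opening: 0.0061
```

Force rises at z = 0.080, which is 7 mm below the ledge-contact height: flush. Releasing and rising.

move_arm:
  deltas:
    - {"x": 0, "y": 0, "z": -0.001, "wx": 0, "wy": 0, "wz": 0, "hand": 0.1}
    - {"x": 0, "y": 0, "z": -0.001, "wx": 0, "wy": 0, "wz": 0, "hand": 0.25}
    - {"x": 0, "y": 0, "z": -0.001, "wx": 0, "wy": 0, "wz": 0, "hand": 0.28}
    - {"x": 0, "y": 0, "z": -0.001, "wx": 0, "wy": 0, "wz": 0, "hand": 0.28}
    - {"x": 0, "y": 0, "z": -0.02, "wx": 0, "wy": 0, "wz": 0, "hand": 0.28}
    - {"x": 0, "y": 0, "z": -0.06, "wx": 0, "wy": 0, "wz": 0, "hand": 0.28}
    - {"x": 0, "y": 0, "z": -0.11, "wx": 0, "wy": 0, "wz": 0, "hand": 0.28}
    - {"x": 0, "y": 0, "z": -0.12, "wx": 0, "wy": 0, "wz": 0, "hand": 0.28}

```text
time: 8.95
tool_pos: [0.5415, 0.0329, 0.2023]
tool_rot: [3.14, -0.01, 0.017]
contact_force: [-0.5, -0.5, 0.0]
opening: 0.026
```

Run:
```python
from h import *
s=st(); shot('wrist','w6'); a=cv2.imread('pics/w6.png'); shot('scene','s1'); b=cv2.imread('pics/s1.png')
cv2.imwrite('pics/d.png',np.hstack([cv2.resize(a,(400,300)),cv2.resize(b[140:275,165:345],(400,300),interpolation=cv2.INTER_CUBIC)]))
delta([.4935,.361,.10],0); delta([.45,.34,.2],0)
```

```text
time 8.95
qpos [-8.0300e-02  3.8870e-01  1.5237e+00 -4.0000e-04  1.2193e+00  1.4737e+00]
tool_pos [0.5415 0.0329 0.2023]
tool_rot [ 3.1403 -0.0099  0.0169]
contact_force [-0.4691 -0.5109  0.0127]
opening 0.026
delta xyz [-0.0418 -0.3288  0.0992] rot [ 0.05 -0.32  0.97]
delta xyz [-0.0851 -0.3085 -0.001 ] rot [ 0.05 -0.32  0.97]
```

View pics/d.png

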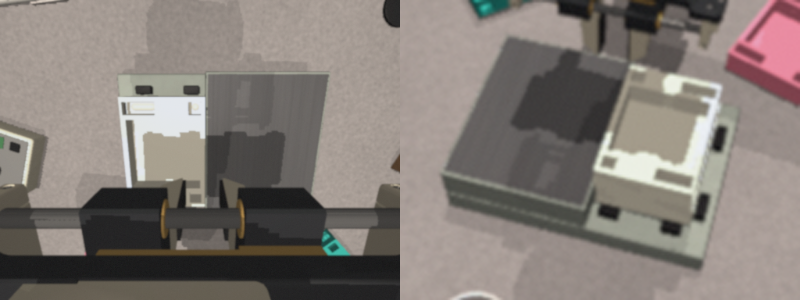

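Stack is level, with the lower tray's rim covered on all sides and the station undisturbed. Next, fly to a viewing pose near the key, closing the fingers on the way.

move_arm:
  deltas:
    - {"x": -0.013, "y": -0.041, "z": 0, "wx": 0, "wy": 0, "wz": 0, "hand": 0.2}
    - {"x": -0.026, "y": -0.082, "z": 0, "wx": 0, "wy": -0.3, "wz": 1, "hand": 0.1}
    - {"x": -0.04, "y": -0.123, "z": 0, "wx": 0, "wy": -0.3, "wz": 1, "hand": 0}
    - {"x": -0.053, "y": -0.164, "z": 0, "wx": 0, "wy": -0.3, "wz": 1, "hand": 0}
    - {"x": -0.066, "y": -0.206, "z": 0, "wx": 0, "wy": -0.3, "wz": 1, "hand": 0}
    - {"x": -0.08, "y": -0.247, "z": 0, "wx": 0, "wy": -0.3, "wz": 1, "hand": 0}
    - {"x": -0.093, "y": -0.288, "z": 0, "wx": 0, "wy": -0.3, "wz": 1, "hand": 0}
    - {"x": -0.106, "y": -0.329, "z": 0, "wx": 0, "wy": -0.3, "wz": 1, "hand": 0}
  grip_force: 15

```text
time: 10.05
tool_pos: [0.427, 0.361, 0.1961]
tool_rot: [3.139, 0.005, -0.001]
contact_force: [0.8, 0.6, 0.2]
opening: 0.0008
```

move_arm:
  deltas:
    - {"x": 0, "y": 0, "z": 0, "wx": 0, "wy": 0, "wz": 0, "hand": 0}
    - {"x": 0, "y": 0, "z": 0, "wx": 0, "wy": 0, "wz": 0, "hand": 0}
    - {"x": 0, "y": 0, "z": 0, "wx": 0, "wy": 0, "wz": 0, "hand": 0}

```text
time: 10.42
tool_pos: [0.4286, 0.359, 0.1977]
tool_rot: [3.14, 0.003, -0.002]
contact_force: [0.1, -0.2, -0.3]
opening: 0.0005
```

Run:
```python
from h import *
s=st(); im=shot('wrist','w7'); shot('top','t2')
p=proj('w7',[[.4935,.361,.04]])[0]; print(p,p*800/512)
cv2.imwrite('pics/w7b.png',cv2.resize(cv2.imread('pics/w7.png'),(800,600)))
```

```text
time 10.425
qpos [5.6020e-01 4.2990e-01 1.4717e+00 1.0000e-04 1.2431e+00 2.1330e+00]
tool_pos [0.4286 0.359  0.1977]
tool_rot [ 3.14e+00  2.80e-03 -2.10e-03]
contact_force [ 0.1254 -0.2459 -0.2644]
opening 0.0005
[256.44473769 122.7681382 ] [400.69490264 191.82521593]
```

View pics/w7b.png

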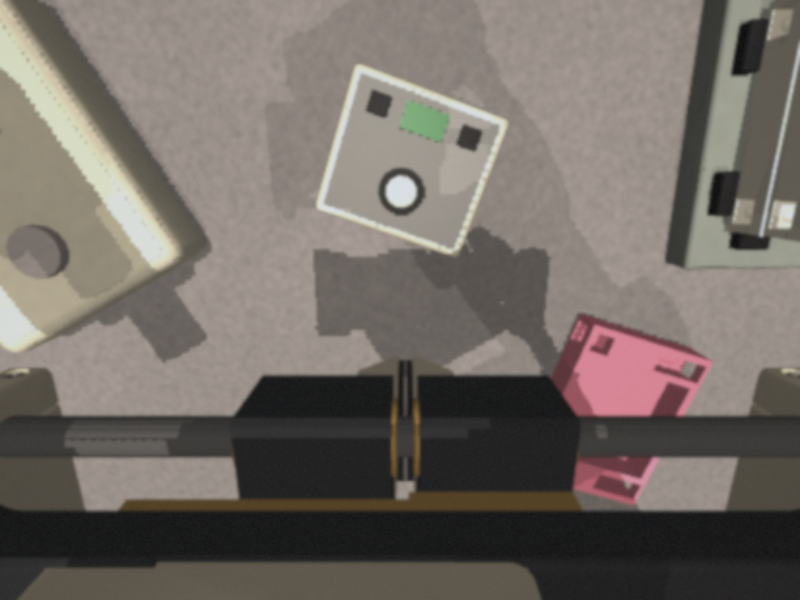

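The key is at (401,192), exactly as predicted. There's a tall-looking device on the left, so I'll check the gripper body's clearance, and also the stack in the top view.

```bash
sed -e "s/'t0'/'t2'/g;s#pics/t0#pics/t2#g" m.py > m2.py; python3 m2.py | grep -A0 lower
python3 - <<'E'
from h import *
f=.64
for z in (0,.05,.1,.15): print(z,ray('w7',[(180*f,262*f),(208*f,245*f)],z)[:,:2].round(3).tolist(), ray('t0',[(50*f,348*f),(60*f,355*f)],z)[:,:2].round(3).tolist())
im=cv2.imread('pics/w7.png'); print(proj('t2',[[.538,.0816,.096]]))
delta([.4935,.361,.06],0)
E
```

```text
0 [[0.438, 0.539], [0.451, 0.515]] [[0.461, 0.544], [0.45, 0.528]]
0.05 [[0.447, 0.514], [0.459, 0.493]] [[0.457, 0.519], [0.447, 0.504]]
0.1 [[0.457, 0.489], [0.467, 0.471]] [[0.454, 0.494], [0.444, 0.48]]
0.15 [[0.466, 0.463], [0.474, 0.449]] [[0.45, 0.47], [0.441, 0.456]]
[[222.22512923 181.85870807]]
delta xyz [ 0.065 -0.002  0.138] rot [ 0.06  0.12 -0.13]Traceback (most recent call last):
  File "m2.py", line 13, in <module>
    rect(blob(white,(398,215,490,330)),.103,'upper')
         ~~~~^^^^^^^^^^^^^^^^^^^^^^^^^
  File "m2.py", line 6, in blob
    c,_=cv2.findContours(m,cv2.RETR_EXTERNAL,cv2.CHAIN_APPROX_NONE); return max(c,key=cv2.contourArea)
                                                                            ~~~^^^^^^^^^^^^^^^^^^^^^^^
ValueError: max() iterable argument is empty
```

The device's nearest corner is about 15 mm from the gripper's end at this yaw. Turning the gripper 60° as it goes over the key clears it.

move_arm:
  deltas:
    - {"x": 0.015, "y": -0.0005, "z": 0, "wx": 0, "wy": 0, "wz": -10, "hand": 0}
    - {"x": 0.03, "y": -0.001, "z": 0, "wx": 0, "wy": 0, "wz": -20, "hand": 0}
    - {"x": 0.05, "y": -0.002, "z": 0.01, "wx": 0, "wy": 0, "wz": -30, "hand": 0}
    - {"x": 0.065, "y": -0.002, "z": 0.03, "wx": 0, "wy": 0, "wz": -40, "hand": 0}
    - {"x": 0.065, "y": -0.002, "z": 0.06, "wx": 0, "wy": 0, "wz": -50, "hand": 0}
    - {"x": 0.065, "y": -0.002, "z": 0.09, "wx": 0, "wy": 0, "wz": -60, "hand": 0}
    - {"x": 0.065, "y": -0.002, "z": 0.12, "wx": 0, "wy": 0, "wz": -60, "hand": 0}
    - {"x": 0.065, "y": -0.002, "z": 0.13, "wx": 0, "wy": 0, "wz": -60, "hand": 0}

```text
time: 11.52
tool_pos: [0.4925, 0.3609, 0.0665]
tool_rot: [-3.139, 0.004, 1.045]
contact_force: [-0.8, -1.4, 0.8]
opening: 0.0009
```

move_arm:
  deltas:
    - {"x": 0, "y": 0, "z": 0, "wx": 0, "wy": 0, "wz": 0, "hand": 0}
    - {"x": 0, "y": 0, "z": 0, "wx": 0, "wy": 0, "wz": 0, "hand": 0}
    - {"x": 0, "y": 0, "z": 0, "wx": 0, "wy": 0, "wz": 0, "hand": 0}

```text
time: 11.9
tool_pos: [0.4937, 0.3624, 0.0695]
tool_rot: [-3.142, -0.0, 1.046]
contact_force: [0.3, 0.5, 0.2]
opening: 0.0003
```

Run:
```python
from h import *
st(); delta([.4935,.361,.045],60)
```

```text
time 11.9
qpos [5.0800e-01 6.5330e-01 1.4651e+00 3.0000e-04 1.0229e+00 1.0321e+00]
tool_pos [0.4937 0.3624 0.0695]
tool_rot [-3.1415e+00 -4.0000e-04  1.0465e+00]
contact_force [0.3297 0.4726 0.1519]
opening 0.0003
delta xyz [-0.0013  0.0005  0.0245] rot [-0.   -0.03 -0.04]
```

move_arm:
  deltas:
    - {"x": -0.001, "y": 0.0005, "z": 0.015, "wx": 0, "wy": 0, "wz": 0, "hand": 0}
    - {"x": -0.001, "y": 0.0005, "z": 0.026, "wx": 0, "wy": 0, "wz": 0, "hand": 0}
    - {"x": -0.001, "y": 0.0005, "z": 0.026, "wx": 0, "wy": 0, "wz": 0, "hand": 0}
    - {"x": -0.001, "y": 0.0005, "z": 0.026, "wx": 0, "wy": 0, "wz": 0, "hand": 0}

```text
time: 12.4
tool_pos: [0.493, 0.3609, 0.042]
tool_rot: [-3.14, 0.002, 1.047]
contact_force: [-0.6, -0.0, 0.1]
opening: 0.0008
```

move_arm:
  deltas:
    - {"x": 0, "y": 0, "z": 0.001, "wx": 0, "wy": 0, "wz": 0, "hand": 0}
    - {"x": 0, "y": 0, "z": 0.002, "wx": 0, "wy": 0, "wz": 0, "hand": 0}
    - {"x": 0, "y": 0, "z": 0.002, "wx": 0, "wy": 0, "wz": 0, "hand": 0}

```text
time: 12.78
tool_pos: [0.4931, 0.361, 0.0403]
tool_rot: [-3.141, 0.001, 1.047]
contact_force: [-0.3, -0.1, -0.0]
opening: 0.0003
```

move_arm:
  deltas:
    - {"x": 0, "y": 0, "z": 0.0005, "wx": 0, "wy": 0, "wz": 0, "hand": 0}
    - {"x": 0, "y": 0, "z": 0.001, "wx": 0, "wy": 0, "wz": 0, "hand": 0}
    - {"x": 0, "y": 0, "z": 0.001, "wx": 0, "wy": 0, "wz": 0, "hand": 0}

```text
time: 13.15
tool_pos: [0.4931, 0.361, 0.0395]
tool_rot: [-3.141, 0.001, 1.046]
contact_force: [-2.1, -0.5, 4.7]
opening: 0.0003
```

move_arm:
  deltas:
    - {"x": 0, "y": 0, "z": 0.0005, "wx": 0, "wy": 0, "wz": 0, "hand": 0}
    - {"x": 0, "y": 0, "z": 0.0005, "wx": 0, "wy": 0, "wz": 0, "hand": 0}

```text
time: 13.4
tool_pos: [0.4931, 0.361, 0.0389]
tool_rot: [-3.141, 0.001, 1.047]
contact_force: [0.7, -0.4, 4.7]
opening: 0.0005
```

move_arm:
  deltas:
    - {"x": 0, "y": 0, "z": 0.0005, "wx": 0, "wy": 0, "wz": 0, "hand": 0}
    - {"x": 0, "y": 0, "z": 0.0005, "wx": 0, "wy": 0, "wz": 0, "hand": 0}

```text
time: 13.65
tool_pos: [0.4931, 0.361, 0.0381]
tool_rot: [-3.14, 0.001, 1.046]
contact_force: [-0.4, 0.3, 3.2]
opening: 0.0005
```

move_arm:
  deltas:
    - {"x": 0, "y": 0, "z": 0.0005, "wx": 0, "wy": 0, "wz": 0, "hand": 0}
    - {"x": 0, "y": 0, "z": 0.0005, "wx": 0, "wy": 0, "wz": 0, "hand": 0}

```text
time: 13.9
tool_pos: [0.4931, 0.361, 0.0375]
tool_rot: [-3.14, 0.001, 1.047]
contact_force: [0.4, -0.2, 2.9]
opening: 0.0009
```

move_arm:
  deltas:
    - {"x": 0, "y": 0, "z": 0.0005, "wx": 0, "wy": 0, "wz": 0, "hand": 0}
    - {"x": 0, "y": 0, "z": 0.0005, "wx": 0, "wy": 0, "wz": 0, "hand": 0}

```text
time: 14.15
tool_pos: [0.4931, 0.361, 0.0371]
tool_rot: [-3.14, 0.001, 1.047]
contact_force: [-0.1, 1.2, 2.5]
opening: 0.0008
```

move_arm:
  deltas:
    - {"x": 0, "y": 0, "z": 0.0004, "wx": 0, "wy": 0, "wz": 0, "hand": 0}
    - {"x": 0, "y": 0, "z": 0.0004, "wx": 0, "wy": 0, "wz": 0, "hand": 0}

```text
time: 14.4
tool_pos: [0.4931, 0.361, 0.0368]
tool_rot: [-3.14, 0.001, 1.046]
contact_force: [1.6, -0.1, 1.8]
opening: 0.0006
```

move_arm:
  deltas:
    - {"x": 0, "y": 0, "z": 0.0005, "wx": 0, "wy": 0, "wz": 0, "hand": 0}
    - {"x": 0, "y": 0, "z": 0.0005, "wx": 0, "wy": 0, "wz": 0, "hand": 0}

```text
time: 14.65
tool_pos: [0.4931, 0.361, 0.0364]
tool_rot: [-3.141, 0.001, 1.047]
contact_force: [0.2, 0.7, 3.9]
opening: 0.0003
```

Force rose to 4.7 N, fell to 1.8 N and is rising again (3.9 N), so the key has clicked at about 4 mm, short of too hard. Letting it up and retreating.

move_arm:
  deltas:
    - {"x": 0, "y": 0, "z": -0.005, "wx": 0, "wy": 0, "wz": 0, "hand": 0}
    - {"x": 0, "y": 0, "z": -0.03, "wx": 0, "wy": 0, "wz": 0, "hand": 0}
    - {"x": 0, "y": 0, "z": -0.07, "wx": 0, "wy": 0, "wz": 0, "hand": 0}
    - {"x": 0, "y": 0, "z": -0.11, "wx": 0, "wy": 0, "wz": 0, "hand": 0}
    - {"x": 0, "y": 0, "z": -0.15, "wx": 0, "wy": 0, "wz": 0, "hand": 0}
    - {"x": 0, "y": 0, "z": -0.15, "wx": 0, "wy": 0, "wz": 0, "hand": 0}
    - {"x": 0, "y": 0, "z": -0.15, "wx": 0, "wy": 0, "wz": 0, "hand": 0}

```text
time: 15.52
tool_pos: [0.4926, 0.3606, 0.1855]
tool_rot: [-3.139, 0.003, 1.046]
contact_force: [-0.0, 0.2, -0.6]
opening: 0.0003
```

Run:
```python
from h import *
st(); shot('scene','s2'); b=cv2.imread('pics/s2.png'); shot('top','t3'); t=cv2.imread('pics/t3.png')
# rim heights expected: project stack corners for flush(.096) and unseated(.102) in scene view and draw
c=np.array([.5372,.0812]);a=np.radians(1);X=np.array([np.cos(a),np.sin(a)]);Y=np.array([-np.sin(a),np.cos(a)])
f=4
z1=cv2.resize(b[145:265,235:335],None,fx=f,fy=f,interpolation=cv2.INTER_CUBIC)
for z,col in((.096,(0,255,0)),(.102,(0,0,255))):
    P=np.array([[*(c+sx*.07*X+sy*.05*Y),z] for sx,sy in((1,1),(1,-1),(-1,-1),(-1,1))])
    q=((proj('s2',P)-[235,145]+.5)*f).astype(int); cv2.polylines(z1,[q],True,col,1)
cv2.imwrite('pics/e.png',np.hstack([z1,cv2.resize(t[130:250,180:280],None,fx=f,fy=f,interpolation=cv2.INTER_CUBIC)]))
```

```text
time 15.525
qpos [5.0630e-01 5.3340e-01 1.3335e+00 2.0000e-04 1.2786e+00 1.0306e+00]
tool_pos [0.4926 0.3606 0.1855]
tool_rot [-3.1394  0.0032  1.0465]
contact_force [-0.0444  0.1564 -0.6466]
opening 0.0003
```

View pics/e.png

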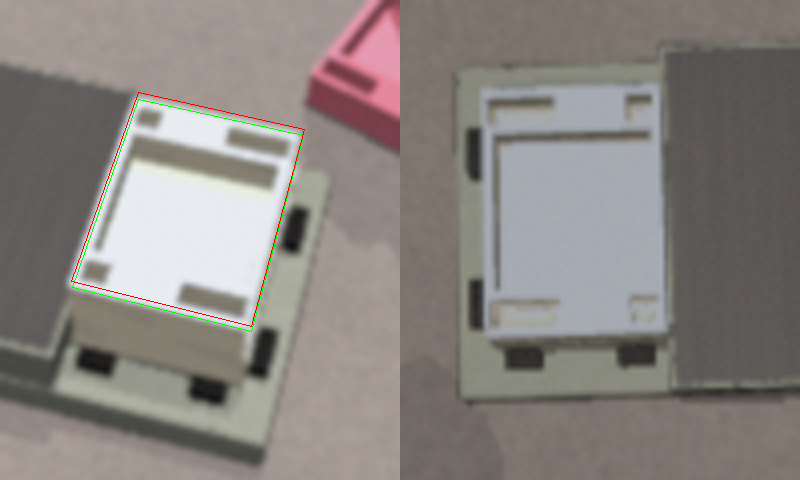

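The flush outline (green, rim at 96 mm) fits the stacked tray's rim on all sides. The unseated outline (red) lies above its far edge. The arm is clear and nothing else has moved, so I'm handing in.

```bash
python3 -c "
from cell import robot; print(robot.hand_in())"
```

```text
the job is handed in; nothing more can be done
None
```

The lens tray is stacked flush on the tray in the dock, the start key has been pressed to its click, and the job was handed in about 15.5 s into the 67 s allowed.

- **Tray:** I gripped its rear wall and slid it across at ledge height, straightening it by 9.5° on the way. I then lowered it into the sockets: it met no resistance until it bottomed 7 mm below its height on the ledge, as flush should be. In the last scene and top views its rim fits the flush outline (96 mm) and sits level, not the unseated one (102 mm).
- **Key:** The force rose to 4.7 N, fell to 1.8 N and rose again to 3.9 N. That shows it clicked, with travel of about 4 mm, under the 5.4 mm limit. I then lifted the gripper clear, and the wrist force was back near zero (0.6 N or less); I took no close-up of the key after release.
- **Checks that disagreed:** The top and wrist cameras differed by about 2 mm in absolute position, so I aligned the trays by their relative offset. The last part of the slide measured about 1.5 mm short of the command, but the feet still dropped in.
- **Failed steps:** My first two move calls were refused for missing keys. One automatic outline check of the finished stack failed, so I made the final check by eye on the projected outlines.

I moved nothing else on purpose and saw no change in the parts of the final views I looked at; the objects behind the station and the lens box were not checked one by one.

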